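# Fit the filter element into the vacuum pump

### The job

Refit the filter of the vacuum pump: of the three white filter elements standing on the bench, take the medium-thick one, the only one that fits the pump's open upright filter housing closely, and lower it upright into the housing until it sits fully home on the bottom, then let go. Lower it all the way by hand rather than letting it drop in, and leave the thick and the thin element standing where they are.

Things in the scene. Friction and masses are not known exactly. Their poses are not given: they have to be found in the camera images.
- element_medium: The filter element to fit: a rigid upright cylinder 40 mm in diameter and 125 mm tall, white pleated paper between grey plastic end caps, 0.08 to 0.17 kg; the top cap is smooth and 35 mm tall: grip it there. It stands on the bench at the start. Origin: centre of its underside; z runs up its axis. Told from the two other elements by its thickness.
- element_thick: A like-looking but thick element, 60 mm in diameter, 125 mm tall, standing on the bench. Too thick for the housing. Leave it. Origin: centre of its underside, z up.
- element_thin: A like-looking but thin element, 28 mm in diameter, 100 mm tall, standing on the bench. Too thin for the housing. Leave it. Origin: centre of its underside, z up.
- housing_mouth (a point): Centre of the filter housing's open mouth, at rim height, 145 mm above the bench. The housing is a fixed upright aluminium tube at the pump's end nearest the robot: bore 46 mm wide, 80 mm deep, its top 12 mm flared to 64 mm inside, 72 mm outside. z up the bore; x points to the pump's oil box and motor, all lower than the rim. A fitted medium element stands 45 mm out of the rim.
- housing_floor (a point): Centre of the housing's inner floor, 65 mm above the bench and 80 mm straight below housing_mouth: the underside of the fitted element rests here. Axes as housing_mouth.

How it is judged:
By the outcome, as a careful person would: the job done as asked, in the order asked, and still so for the second after the job is handed in, with the robot touching nothing.
It also fails if it takes over 34 s, if anything falls off the work surface, if the arm or the gripper's body presses on something with over 40 N, if the wrist force passes 120 N, or if a joint passes its speed limit or range.

### The arm

A 7-joint arm with a two-finger parallel gripper is mounted at the origin on the work surface. World frame = base frame: x ahead of the robot, y to its left, z up, the work surface at z = 0. Lengths are in m, angles in degrees, forces in N, time in s.
With the tool pointing down it reaches from about 0.425 to 0.875 m from the base axis. Payload 4.7 kg.
Tool frame: the origin (TCP) lies between the finger pads; the fingertips stand 11 mm ahead of it and the grasp point (between the pads) lies 8 mm behind it (env.tcp_to_tips is the distance from the TCP to the fingertips, in m); z points along the fingers, y is the line along which they close (so a half turn about z gives the same grasp; the last joint's range is limited). The gripper opens to 87 mm and grips with 3 to 60 N. Pads are 19 mm wide; open, the fingers measure 117 mm over their backs; the gripper's body (75 mm by 190 mm) begins 51 mm behind the grasp point.
Start: joints at [65.438, 18.392, -4.016, 83.108, 1.295, 78.541, -3.26], TCP at [0.278, -0.587, 0.234] pointing down, gripper open.
Joint ranges: [-163.93, 163.93], [-17.29, 119.83], [-79.2, 71.16], [3.27, 140.29], [-89.18, 269.18], [5.43, 117.66], [-154.24, 154.24]. Speed limits (degrees/s): [147.25, 147.25, 180, 180, 180, 180, 180].

### API

Orientations are given as [roll, pitch, yaw] about the fixed x, y, z axes, in that order (R = Rz(yaw) Ry(pitch) Rx(roll)).
In Python, from cell import env, viewer gives the robot as it stands.
- The arm moves only by the tool step_arm, never from a script. Its arguments are lists of equal length, an entry for each row: "delta_pos": the shift along the tool's x, y, z in units of 0.2 m (1.0 is 0.2 m), a list of three; "rot": the turn, a rotation vector about the tool's x, y, z in units of 1.5 rad (1.0 is 1.5 rad), a list of three; "gripper": the gripper command: -1 is shut, 1 is fully open, values between are in proportion. A call has 1 to 20 rows; each row is the pose to reach, as a shift and turn from the pose commanded when the call began, along the tool's axes at that moment; what a row does not reach only later rows make up. A row lasts 1/8 s, in which the tool goes at most 62.5 mm and 10.7 degrees, less where a joint would pass 70% of its speed; a pose out of reach is approached as far as the arm can. A call with a number of a shift or a turn outside -1 to 1 is refused whole. A call with a gripper value outside its range is refused whole. The fingers move at their own pace and stop on an object; "squeeze" is the grip in N (left out, the last holds). Time passes only in rows, so rows that repeat a pose let the fingers close. It gives the time, the measured TCP pose, the force, the opening and the grip force at its end, in the units of the state.
- env.get_obs(): the state, without advancing time (a new reading comes with each control period).
- viewer.read_camera(name): name is "scene" or "top" or "wrist"; returns a dict with "img" (420x560x3 uint8, red, green, blue), "fx", "fy", "cx", "cy" (pixels), "dist" ([k1, k2, p1, p2, k3] as OpenCV has them; the pictures are not rectified), "pose" (4x4, takes a point from camera to world coordinates). Camera axes: x right, y down, z forward; pixel columns grow to the right and rows downward; lengths in m; the calibration is good to about 2 mm. A picture is of the moment at which its call begins. There is no depth.
- env.sign_off(): hands the job in; it is judged then, once.
The state is a dict: "time_s": time; "qpos": joint angles; "joint_velocities": joint speeds; "effort": joint torques, N m; "tool_pos": TCP position; "tool_rot": TCP orientation; "force": force on the tool from outside, world axes, zero at the start; "wrist_torque": the same for the moment, N m; "grip_width": finger opening in m; "grasp_force": force on a finger pad.
Only numpy, scipy, OpenCV 4.12 (cv2) and the standard library are available. Lean on these libraries where they do the work, as an engineer would, in place of code of your own. Each camera call takes 0.05 s, during which the arm holds its last target. There are 200 camera calls.

## Working session

There is one attempt and no reset: what is moved stays moved. The work goes in short steps, Python scripts to look and compute and a tool call to move; the robot and the scene stay as the last step left them, time stands still between calls to the robot, and variables do not carry over. Pictures are saved under pics/ and viewed, at most 10 in all, crops included, and the job is handed in when it is done.

Besides the shell and the picture viewer there is one more tool, called after "Request:" by a JSON object that holds its "fn" and its "kwargs", one argument or row to a line. step_arm: Moves the arm, as the interface text tells. Shifts and turns lie within -1 to 1; 1 stands for 0.2 m of shift or 1.5 rad of turn. Its arguments: {"type":"object","properties":{"delta_pos":{"type":"array"},"rot":{"type":"array"},"gripper":{"type":"array"},"squeeze":{"type":"number"}},"required":["delta_pos","rot","gripper"]}

```bash
mkdir -p pics
cat > h.py <<'E'
import numpy as np, cv2
from cell import env, viewer
def cam(n, save=None):
    c=viewer.read_camera(n)
    if save: cv2.imwrite('pics/'+save, c['img'][:,:,::-1])
    return c
def K(c): return np.array([[c['fx'],0,c['cx']],[0,c['fy'],c['cy']],[0,0,1.]])
def px2w(c,u,v,z):
    p=cv2.undistortPoints(np.array([[[u,v]]],float),K(c),np.array(c['dist'],float))[0,0]
    T=np.array(c['pose']); d=T[:3,:3]@[p[0],p[1],1]; o=T[:3,3]
    return (o+d*(z-o[2])/d[2]).round(4)
def w2px(c,P):
    T=np.linalg.inv(np.array(c['pose']))
    return cv2.projectPoints(np.array(P,float).reshape(-1,1,3),cv2.Rodrigues(T[:3,:3])[0],T[:3,3],K(c),np.array(c['dist'],float))[0][:,0].round(1)
E
python3 - <<'E'
from h import *
for n in ('top','scene'):
    c=cam(n,n+'0.png'); print(n,np.array(c['pose']).round(3).tolist(),c['fx'])
o=env.get_obs(); print({k:o[k] for k in ('time_s','tool_pos','tool_rot','grip_width','force')})
E
```

```text
top [[-0.029, -0.988, 0.155, 0.46], [-1.0, 0.027, -0.015, -0.012], [0.011, -0.155, -0.988, 0.873], [0.0, 0.0, 0.0, 1.0]] 392.81356725462166
scene [[0.168, 0.644, -0.747, 1.323], [0.986, -0.099, 0.135, -0.159], [0.013, -0.759, -0.651, 0.77], [0.0, 0.0, 0.0, 1.0]] 450.3233100150469
{'time_s': 0.1, 'tool_pos': array([ 0.27822504, -0.58693889,  0.23259962]), 'tool_rot': array([-1.79905838e+02,  5.44791302e-03,  2.53670133e+01]), 'grip_width': 0.0871166230294352, 'force': array([ 0.28467702,  0.48898943, -0.35649442])}
```

View pics/top0.png

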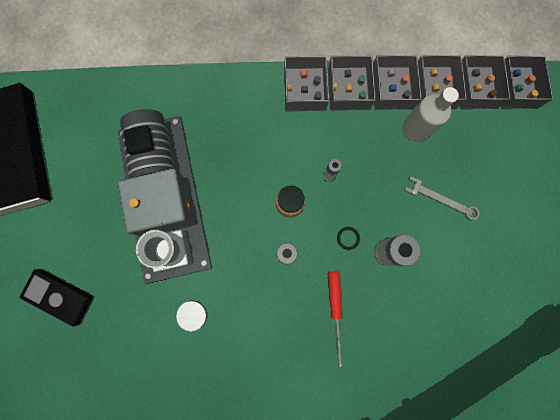

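View pics/scene0.png

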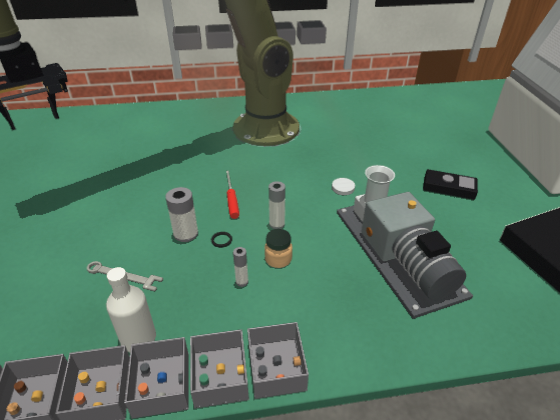

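The top view shows the medium element at about (287,253), the thin one at (335,166), the thick one at (404,250) and the housing mouth at about (156,250). I'll enlarge the medium element and the housing to read them more closely.

Run:
```python
import cv2,numpy as np
a=cv2.imread('pics/top0.png');b=cv2.imread('pics/scene0.png')
f=lambda im,x,y:cv2.resize(im[y:y+50,x:x+66],None,fx=6,fy=6,interpolation=cv2.INTER_CUBIC)
cv2.imwrite('pics/crop.png',np.vstack([np.hstack([f(a,255,228),f(a,123,225)]),np.hstack([f(b,245,175),f(b,345,160)])]))
```

```text
(no output)
```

View pics/crop.png

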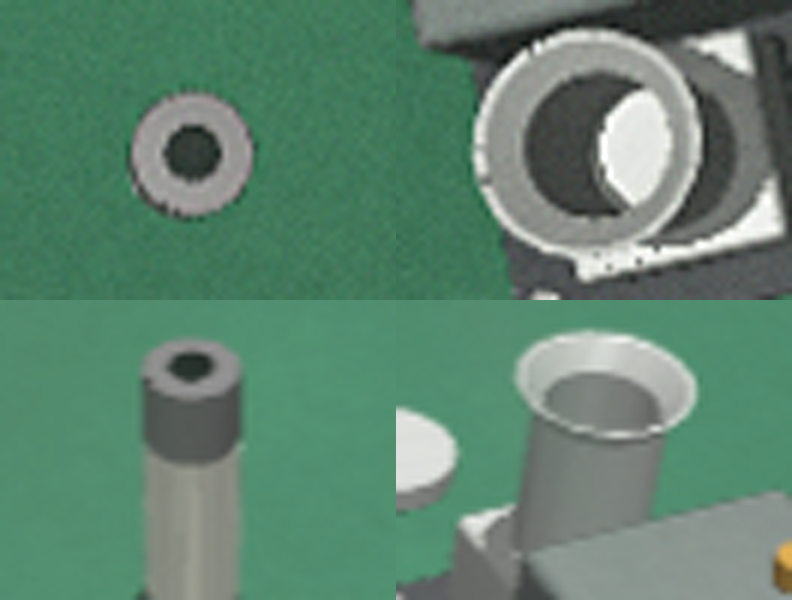

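Run:
```python
from h import *
a=cam('top');b=cam('scene')
print('med',px2w(a,286.6,253.2,.125),px2w(b,276.6,186.1,.125))
print('med dia',px2w(a,276.5,253.2,.125)-px2w(a,296.7,253.2,.125))
print('hous',px2w(a,154.6,248.,.145),px2w(b,379.6,173.7,.145), px2w(a,135.8,248,.145)-px2w(a,173.4,248,.145))
print('thin',px2w(a,335.5,165,.1),'thick',px2w(a,404,250,.125))
```

```text
med [ 0.4845 -0.0359  0.125 ] [ 0.4852 -0.0359  0.125 ]
med dia [0.0012 0.0383 0.    ]
hous [0.4999 0.2088 0.145 ] [0.5002 0.2095 0.145 ] [0.0017 0.0703 0.    ]
thin [ 0.6603 -0.1419  0.1   ] thick [ 0.4834 -0.261   0.125 ]
```

Request:
{"fn": "step_arm", "kwargs": {
  "delta_pos": [
    [0.7,-0.68,0],
    [0.7,-0.68,0],
    [0.7,-0.68,0],
    [0.7,-0.68,0]
  ],
  "rot": [
    [0,0,0.295],
    [0,0,0.295],
    [0,0,0.295],
    [0,0,0.295]
  ],
  "gripper": [1,1,1,1]
}}

```text
time_s: 0.7
tool_pos: [0.3496, -0.3996, 0.2339]
tool_rot: [-179.9, -0.1, 0.5]
force: [0.4, 0.1, -0.3]
grip_width: 0.0867
grasp_force: 0.0
```

Request:
{"fn": "step_arm", "kwargs": {
  "delta_pos": [
    [0.35,-0.95,0],
    [0.35,-0.95,0],
    [0.35,-0.95,0],
    [0.35,-0.95,0]
  ],
  "rot": [
    [0,0,0],
    [0,0,0],
    [0,0,0],
    [0,0,0]
  ],
  "gripper": [1,1,1,1]
}}

```text
time_s: 1.2
tool_pos: [0.4181, -0.2109, 0.2339]
tool_rot: [-180.0, -0.0, 0.4]
force: [0.5, -1.2, -0.5]
grip_width: 0.0873
grasp_force: 0.0
```

Request:
{"fn": "step_arm", "kwargs": {
  "delta_pos": [
    [0.33,-0.88,0],
    [0.33,-0.88,0],
    [0.33,-0.88,0],
    [0.33,-0.88,0],
    [0.33,-0.88,0]
  ],
  "rot": [
    [0,0,0],
    [0,0,0],
    [0,0,0],
    [0,0,0],
    [0,0,0]
  ],
  "gripper": [1,1,1,1,1]
}}

```text
time_s: 1.82
tool_pos: [0.4825, -0.0403, 0.2333]
tool_rot: [180.0, 0.0, -0.1]
force: [1.3, -0.9, -0.2]
grip_width: 0.087
grasp_force: 0.0
```

Run:
```python
from h import *
c=cam('wrist','w1.png');o=env.get_obs();print(o['time_s'],o['tool_pos'],o['tool_rot'],o['qpos'])
print(w2px(c,[[.485,-.036,.125],[.485,-.056,.125],[.485,-.016,.125],[.465,-.036,.125]]))
```

```text
1.875 [ 0.48236525 -0.04084259  0.23325895] [ 1.79958224e+02  3.99051735e-02 -1.55592788e-01] [ 32.69685547  -0.78941727 -30.49678447 104.93982764  -0.36873747
  75.77906179 -87.86228938]
[[276.  206.5]
 [297.8 206.4]
 [254.3 206.5]
 [276.2 227. ]]
```

View pics/w1.png

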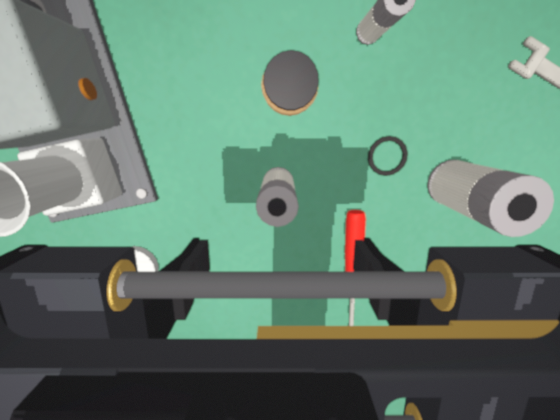

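The wrist view shows the medium element's top cap at (277,206), within 1 px of my projection. The estimate holds, so I'll descend onto it.

Request:
{"fn": "step_arm", "kwargs": {
  "delta_pos": [
    [0.013,-0.021,0.1],
    [0.013,-0.021,0.3],
    [0.013,-0.021,0.5],
    [0.013,-0.021,0.65],
    [0.013,-0.021,0.65],
    [0.013,-0.021,0.65]
  ],
  "rot": [
    [0,0,0],
    [0,0,0],
    [0,0,0],
    [0,0,0],
    [0,0,0],
    [0,0,0]
  ],
  "gripper": [1,1,1,1,1,1]
}}

```text
time_s: 2.62
tool_pos: [0.486, -0.0355, 0.1047]
tool_rot: [180.0, -0.1, -0.1]
force: [0.8, -0.7, 0.6]
grip_width: 0.0869
grasp_force: 0.0
```

Request:
{"fn": "step_arm", "kwargs": {
  "delta_pos": [
    [0,0,0],
    [0,0,0],
    [0,0,0],
    [0,0,0],
    [0,0,0],
    [0,0,0],
    [0,0,0],
    [0,0,0]
  ],
  "rot": [
    [0,0,0],
    [0,0,0],
    [0,0,0],
    [0,0,0],
    [0,0,0],
    [0,0,0],
    [0,0,0],
    [0,0,0]
  ],
  "gripper": [-0.3,-0.5,-1,-1,-1,-1,-1,-1],
  "squeeze": 20
}}

```text
time_s: 3.62
tool_pos: [0.4852, -0.0342, 0.1035]
tool_rot: [180.0, 0.0, 0.0]
force: [-0.8, 0.1, 0.4]
grip_width: 0.0395
grasp_force: 19.9
```

Request:
{"fn": "step_arm", "kwargs": {
  "delta_pos": [
    [0,0,-0.1],
    [0,0,-0.3],
    [0,0,-0.55],
    [0,0,-0.8],
    [0,0,-0.9],
    [0,0,-0.9]
  ],
  "rot": [
    [0,0,0],
    [0,0,0],
    [0,0,0],
    [0,0,0],
    [0,0,0],
    [0,0,0]
  ],
  "gripper": [-1,-1,-1,-1,-1,-1]
}}

```text
time_s: 4.38
tool_pos: [0.486, -0.0342, 0.2849]
tool_rot: [180.0, -0.2, 0.0]
force: [-0.2, -0.7, -1.2]
grip_width: 0.0395
grasp_force: 19.9
```

Request:
{"fn": "step_arm", "kwargs": {
  "delta_pos": [
    [0.01,-0.15,0],
    [0.03,-0.35,0],
    [0.05,-0.6,0],
    [0.06,-0.8,0],
    [0.06,-0.85,0],
    [0.06,-0.85,0]
  ],
  "rot": [
    [0,0,0],
    [0,0,0],
    [0,0,0],
    [0,0,0],
    [0,0,0],
    [0,0,0]
  ],
  "gripper": [-1,-1,-1,-1,-1,-1]
}}

```text
time_s: 5.12
tool_pos: [0.4965, 0.1356, 0.2822]
tool_rot: [180.0, 0.1, 0.1]
force: [0.2, 0.5, -1.1]
grip_width: 0.0394
grasp_force: 19.9
```

Request:
{"fn": "step_arm", "kwargs": {
  "delta_pos": [
    [0.015,-0.15,0],
    [0.015,-0.3,0],
    [0.015,-0.365,0],
    [0.015,-0.365,0],
    [0.015,-0.365,0]
  ],
  "rot": [
    [0,0,0],
    [0,0,0],
    [0,0,0],
    [0,0,0],
    [0,0,0]
  ],
  "gripper": [-1,-1,-1,-1,-1]
}}

```text
time_s: 5.75
tool_pos: [0.5006, 0.2067, 0.2832]
tool_rot: [179.9, 0.0, -0.1]
force: [-1.1, -0.5, -1.0]
grip_width: 0.0397
grasp_force: 19.9
```

Run:
```python
from h import *
c=cam('scene','s2.png');w=cam('wrist','w2.png')
o=env.get_obs();print(o['time_s'],o['tool_pos'],o['tool_rot'],o['qpos'])
p=o['tool_pos']; B=p+[0,0,-.1035]; print(w2px(c,[B,B+[0,0,.09],[.5,.209,.145]]),w2px(w,[B,[.5,.209,.145]]))
f=lambda im,x,y:cv2.resize(im[y:y+100,x:x+80,::-1],None,fx=5,fy=5,interpolation=cv2.INTER_CUBIC)
u,v=w2px(c,[.5,.209,.165])[0].astype(int)
cv2.imwrite('pics/s2c.png',np.hstack([f(c['img'],u-40,v-60),cv2.resize(w['img'][80:330,100:300,::-1],(400,500))])); print(u-40,v-60)
```

```text
5.85 [0.50052857 0.20710625 0.28337617] [ 1.79940943e+02  1.15294738e-03 -1.15843038e-01] [  16.38431156    7.25134183  -45.19212854   92.92367682    5.23999472
   82.01487981 -119.42618291]
[[380.9 161.6]
 [387.  127.5]
 [379.4 173.7]] [[280.3 210.6]
 [278.5 201.4]]
340 106
```

View pics/s2c.png

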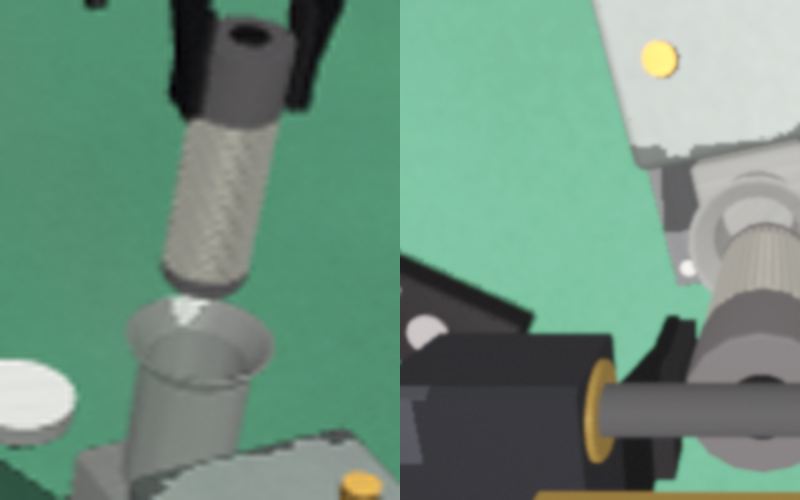

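The crop shows the element upright, its underside centre at about (381.2,161.5) and the rim centre at about (380,174). Both lie within about 1 mm of prediction. I'll lower into the flare and watch the forces.

Request:
{"fn": "step_arm", "kwargs": {
  "delta_pos": [
    [0,-0.01,0.05],
    [0,-0.01,0.1],
    [0,-0.01,0.15],
    [0,-0.01,0.2],
    [0,-0.01,0.25],
    [0,-0.01,0.27],
    [0,-0.01,0.27]
  ],
  "rot": [
    [0,0,0],
    [0,0,0],
    [0,0,0],
    [0,0,0],
    [0,0,0],
    [0,0,0],
    [0,0,0]
  ],
  "gripper": [-1,-1,-1,-1,-1,-1,-1]
}}

```text
time_s: 6.72
tool_pos: [0.5, 0.2107, 0.2293]
tool_rot: [180.0, 0.0, 0.0]
force: [-0.7, -0.4, -1.1]
grip_width: 0.0395
grasp_force: 19.9
```

Request:
{"fn": "step_arm", "kwargs": {
  "delta_pos": [
    [0,0,0.03],
    [0,0,0.06],
    [0,0,0.09],
    [0,0,0.12],
    [0,0,0.12]
  ],
  "rot": [
    [0,0,0],
    [0,0,0],
    [0,0,0],
    [0,0,0],
    [0,0,0]
  ],
  "gripper": [-1,-1,-1,-1,-1]
}}

```text
time_s: 7.35
tool_pos: [0.4998, 0.2106, 0.2048]
tool_rot: [180.0, 0.1, 0.0]
force: [-1.2, 0.7, -0.8]
grip_width: 0.0395
grasp_force: 19.9
```

Request:
{"fn": "step_arm", "kwargs": {
  "delta_pos": [
    [0,0.005,0.03],
    [0,0.005,0.06],
    [0,0.005,0.09],
    [0,0.005,0.12],
    [0,0.005,0.15],
    [0,0.005,0.16],
    [0,0.005,0.16]
  ],
  "rot": [
    [0,0,0],
    [0,0,0],
    [0,0,0],
    [0,0,0],
    [0,0,0],
    [0,0,0],
    [0,0,0]
  ],
  "gripper": [-1,-1,-1,-1,-1,-1,-1]
}}

```text
time_s: 8.22
tool_pos: [0.5001, 0.2098, 0.1734]
tool_rot: [180.0, 0.0, 0.0]
force: [0.7, 0.3, -0.6]
grip_width: 0.0396
grasp_force: 19.9
```

Request:
{"fn": "step_arm", "kwargs": {
  "delta_pos": [
    [0,0,0.005],
    [0,0,0.01],
    [0,0,0.015],
    [0,0,0.02],
    [0,0,0.02]
  ],
  "rot": [
    [0,0,0],
    [0,0,0],
    [0,0,0],
    [0,0,0],
    [0,0,0]
  ],
  "gripper": [-1,-1,-1,-1,-1]
}}

```text
time_s: 8.85
tool_pos: [0.5001, 0.2097, 0.1694]
tool_rot: [180.0, 0.0, 0.0]
force: [1.1, -0.4, -1.0]
grip_width: 0.0396
grasp_force: 19.9
```

Nearly home, with about 1 mm to go. I'll feel for the floor.

Request:
{"fn": "step_arm", "kwargs": {
  "delta_pos": [
    [0,0,0.003],
    [0,0,0.005],
    [0,0,0.007],
    [0,0,0.007]
  ],
  "rot": [
    [0,0,0],
    [0,0,0],
    [0,0,0],
    [0,0,0]
  ],
  "gripper": [-1,-1,-1,-1]
}}

```text
time_s: 9.35
tool_pos: [0.5004, 0.2098, 0.1685]
tool_rot: [180.0, -0.0, 0.0]
force: [0.1, -0.6, 1.6]
grip_width: 0.0395
grasp_force: 19.9
```

Request:
{"fn": "step_arm", "kwargs": {
  "delta_pos": [
    [0,0,0.002],
    [0,0,0.004],
    [0,0,0.004]
  ],
  "rot": [
    [0,0,0],
    [0,0,0],
    [0,0,0]
  ],
  "gripper": [-1,-1,-1]
}}

```text
time_s: 9.72
tool_pos: [0.5008, 0.2099, 0.1684]
tool_rot: [180.0, -0.1, 0.0]
force: [-1.0, -1.1, 6.8]
grip_width: 0.0395
grasp_force: 20.0
```

The push-back rose to 6.8 N at z = 0.1684, which matches the expected seat height of 0.1685. The element is on the floor, so I'll let go and withdraw straight up.

Request:
{"fn": "step_arm", "kwargs": {
  "delta_pos": [
    [0,0,0],
    [0,0,0],
    [0,0,0],
    [0,0,0],
    [0,0,0],
    [0,0,0],
    [0,0,0]
  ],
  "rot": [
    [0,0,0],
    [0,0,0],
    [0,0,0],
    [0,0,0],
    [0,0,0],
    [0,0,0],
    [0,0,0]
  ],
  "gripper": [-0.05,0.2,0.5,0.8,0.8,0.8,0.8]
}}

```text
time_s: 10.6
tool_pos: [0.5001, 0.2098, 0.1673]
tool_rot: [180.0, 0.0, 0.0]
force: [-1.2, 0.1, -0.2]
grip_width: 0.0782
grasp_force: 0.0
```

Request:
{"fn": "step_arm", "kwargs": {
  "delta_pos": [
    [0,0,-0.05],
    [0,0,-0.15],
    [0,0,-0.3],
    [0,0,-0.5],
    [0,0,-0.6],
    [0,0,-0.6],
    [0,0,-0.6]
  ],
  "rot": [
    [0,0,0],
    [0,0,0],
    [0,0,0],
    [0,0,0],
    [0,0,0],
    [0,0,0],
    [0,0,0]
  ],
  "gripper": [0.8,0.8,0.8,0.8,0.8,0.8,0.8]
}}

```text
time_s: 11.48
tool_pos: [0.4997, 0.2095, 0.2865]
tool_rot: [180.0, 0.1, 0.0]
force: [-0.6, 0.5, 0.8]
grip_width: 0.0785
grasp_force: 0.0
```

Run:
```python
from h import *
c=cam('scene','s3.png');o=env.get_obs();print(o['time_s'],o['tool_pos'],o['force'])
u,v=w2px(c,[.5,.209,.165])[0].astype(int); print(u,v,w2px(c,[[.5,.209,.19],[.5,.209,.145]]))
f=cv2.resize(c['img'][v-50:v+50,u-40:u+40,::-1],None,fx=4,fy=4,interpolation=cv2.INTER_CUBIC)
cv2.imwrite('pics/s3c.png',np.hstack([f,cv2.resize(c['img'][:,:,::-1],(480,400))]))
```

```text
11.525 [0.49958287 0.20944    0.28618705] [-0.19412473  1.18991761 -0.82843249]
380 166 [[382.2 157.8]
 [379.4 173.7]]
```

View pics/s3c.png

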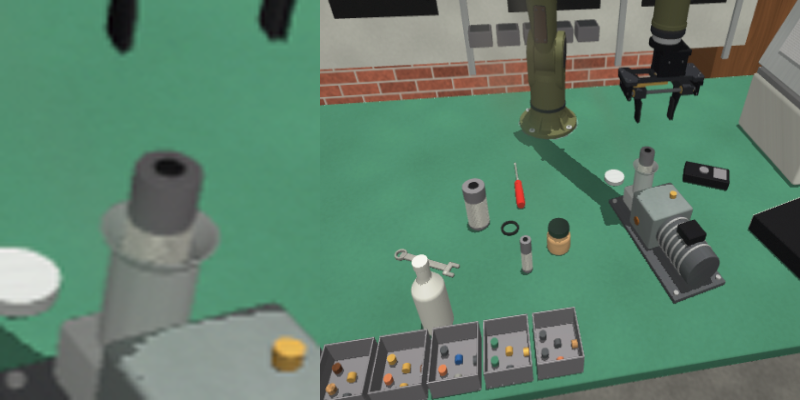

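The element's top centre is at about (382,158), against (382.2,157.8) predicted for a fully seated element. It stands upright in the housing, the gripper is clear, and the thick and thin elements have not moved.

```bash
python3 -c "
from cell import env
print(env.sign_off())"
```

```text
the job is handed in; nothing more can be done
None
```

The medium filter element is fully seated in the pump housing and released, the thick and thin elements are still standing where they were, and the job is handed in at about 11.5 s.

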